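Put four mixed-up sample vials back on the stands of their own colour

ROBOT

A 6-joint arm with a two-finger parallel gripper is mounted at the origin on a cart in front of the work surface, level with it; the furniture and walls round the work are solid. World frame = base frame: x ahead of the robot, y to its left, z up, the work surface at z = 0. Lengths are in mm, angles in rad, forces in N, time in s.
With the tool pointing down it reaches from about 325 to 925 mm from the base axis. Payload 3.1 kg.
Tool frame: the origin (TCP) lies at the very end of the fingers, on their centre line; the grasp point (between the pads) lies 19 mm behind it (env.grip_depth is the distance from the TCP to the grasp point, in mm); z points along the fingers, y is the line along which they close (so a half turn about z gives the same grasp; the last joint's range is limited). The gripper opens to 85 mm and grips with 20 to 120 N. Pads are 22 mm wide; open, the fingers measure 114 mm over their backs; the gripper's body (76 mm by 85 mm) begins 54 mm behind the grasp point. The pads swing forward as they close: fully open they stand 13 mm farther back than shut.
Start: joints at [1.061, 0.217, 1.613, -0, 1.311, -0.112], TCP at [242.102, 576.217, 231.3] pointing down, gripper open.
Joint ranges: [-2.75, 2.75], [-0.78, 2.1], [0.31, 2.55], [-1.13, 4.27], [0.13, 2.63], [-2.58, 2.58]. Speed limits (rad/s): [2.79, 2.79, 3.14, 3.14, 3.14, 3.14].

INTERFACE

Orientations are given as a rotation vector (axis times angle).
In Python, from plant import env gives the robot as it stands. The module is installed in compiled form; this text tells all that it offers.
- The arm moves only by the tool carry_out, never from a script. Its argument "commands" is a list of rows, each a list of 5 numbers: the shift along the tool's x, y, z in cm, then the turn about the tool's z in degrees, then the closure, from 0 (fully open) to 1 (shut). A call has 1 to 12 rows; each row is the pose to reach, as a shift and turn from the pose commanded when the call began, along the tool's axes at that moment; what a row does not reach only later rows make up. A row lasts 1/12 s, in which the tool goes at most 41.7 mm and 7.16 degrees, less where a joint would pass 70% of its speed; a pose out of reach is approached as far as the arm can. A call with a gripper value outside its range is refused whole. The fingers move at their own pace and stop on an object; "force" is the grip in N (left out, the last holds). Time passes only in rows, so rows that repeat a pose let the fingers close. It gives the time, the measured TCP pose, the force, the opening and the grip force at its end, in the units of the state.
- env.get_obs(): the state, without advancing time (a new reading comes with each control period).
- env.capture(name): name is "side" or "top"; returns the picture (480x640x3 uint8, blue, green, red); there is no depth.
- env.camera_model(name): a dict with "fx", "fy", "cx", "cy" (pixels), "cam_to_world" (4x4, takes a point from camera to world coordinates). Camera axes: x right, y down, z forward; pixel columns grow to the right and rows downward; lengths in mm; the calibration is good to about 2 mm. A picture is of the moment at which its call begins. camera_model takes no time and is no camera call.
- env.sign_off(): hands the job in; it is judged then, once.
The state is a dict: "clock": time; "q": joint angles; "qd": joint speeds; "joint_efforts": joint torques, N m; "position": TCP position; "orientation": TCP orientation; "wrist_force": force on the tool from outside, world axes, zero at the start; "wrist_torque": the same for the moment, N m; "width": opening from 0.0 (shut) to 1.0 (fully open); "grasp_force": force on a finger pad.
Only numpy, scipy, OpenCV 4.12 (cv2) and the standard library are available. Lean on these libraries where they do the work, as an engineer would, in place of code of your own. Each camera call takes 0.05 s, during which the arm holds its last target. There are 200 camera calls.

TASK

The four sample vials have been put back on the wrong stands. Move each vial to the stand whose collar has the colour of its cap, so that it stands upright and flat on the floor inside the collar; a stand holds only one vial, so park a vial in the spare white stand where you need room. Do not tip any vial over on the way, and leave the wash bottle standing where it is.

Things in the scene. Friction and masses are not known exactly. Their poses are not given: they have to be found in the camera images.
- vial_black: small glass sample vial with a black screw cap, 20 mm diameter, 45 mm tall over all (cap 18 mm diameter, the top 9 mm), about 30 g, rigid and closed, standing in one of the stands; origin at the centre of its underside, z up along the vial
- vial_blue: small glass sample vial with a blue screw cap, 20 mm diameter, 45 mm tall over all (cap 18 mm diameter, the top 9 mm), about 30 g, rigid and closed, standing in one of the stands; origin at the centre of its underside, z up along the vial
- vial_red: small glass sample vial with a red screw cap, 20 mm diameter, 45 mm tall over all (cap 18 mm diameter, the top 9 mm), about 30 g, rigid and closed, standing in one of the stands; origin at the centre of its underside, z up along the vial
- vial_yellow: small glass sample vial with a yellow screw cap, 20 mm diameter, 45 mm tall over all (cap 18 mm diameter, the top 9 mm), about 30 g, rigid and closed, standing in one of the stands; origin at the centre of its underside, z up along the vial
- dish_black: low round vial stand, fixed to the bench: a white disc 60 mm in diameter and 4 mm thick, carrying a black collar (ring) of 56 mm outer and 42 mm inner diameter, whose top is 11 mm above the bench; the vial stands on the white floor inside it, 4 mm above the bench; origin on the bench at its centre, z up
- dish_blue: low round vial stand, fixed to the bench: a white disc 60 mm in diameter and 4 mm thick, carrying a blue collar (ring) of 56 mm outer and 42 mm inner diameter, whose top is 11 mm above the bench; the vial stands on the white floor inside it, 4 mm above the bench; origin on the bench at its centre, z up
- dish_red: low round vial stand, fixed to the bench: a white disc 60 mm in diameter and 4 mm thick, carrying a red collar (ring) of 56 mm outer and 42 mm inner diameter, whose top is 11 mm above the bench; the vial stands on the white floor inside it, 4 mm above the bench; origin on the bench at its centre, z up
- dish_yellow: low round vial stand, fixed to the bench: a white disc 60 mm in diameter and 4 mm thick, carrying a yellow collar (ring) of 56 mm outer and 42 mm inner diameter, whose top is 11 mm above the bench; the vial stands on the white floor inside it, 4 mm above the bench; origin on the bench at its centre, z up
- dish_white: low round vial stand, the spare one, empty at the start, fixed to the bench: a white disc 60 mm in diameter and 4 mm thick, carrying a white collar (ring) of 56 mm outer and 42 mm inner diameter, whose top is 11 mm above the bench; the vial stands on the white floor inside it, 4 mm above the bench; origin on the bench at its centre, z up
- wash_bottle: white plastic wash bottle with a red cap and bent spout, 99x68x199 mm, standing to the robot's right of the stands; bystander; origin at the centre of its underside, z up. Fixed obstacles: clamp stand left of the stands (y about 0, x 0.47 to 0.7, jaw and thermometer from 0.32 m up), bath (y over 0.23, x over 0.55, 0.34 m high), 12 mm high sink rim behind the stands
Mind the look-alikes: they are no part of the job. What is shaped like the dish_red but turquoise is not meant.

How it is judged (in metres and radians):
At the end, for the whole second after the job is handed in: Each of the four vials stands upright (within 0.1 rad) and at rest on the floor inside the collar of the stand of its cap's colour (centre within 13 mm of the stand's centre, underside 2 to 7 mm above the bench); the white stand is thus empty (horizontal distance between vial_black and dish_black below 0.013 m and z of vial_black in the frame of dish_black between 0.002 and 0.007 m and angle between each of vial_black, vial_blue, vial_red, vial_yellow's own z axis and vertical below 0.1 rad and linear speed of each of vial_black, vial_blue, vial_red, vial_yellow below 0.02 m/s and horizontal distance between vial_blue and dish_blue below 0.013 m and z of vial_blue in the frame of dish_blue between 0.002 and 0.007 m and horizontal distance between vial_red and dish_red below 0.013 m and z of vial_red in the frame of dish_red between 0.002 and 0.007 m and horizontal distance between vial_yellow and dish_yellow below 0.013 m and z of vial_yellow in the frame of dish_yellow between 0.002 and 0.007 m); the robot touches nothing.
It fails at once if the vial with the black cap is tipped over (more than 1 rad) (angle between vial_black's own z axis and vertical above 1 rad).
It fails at once if the vial with the blue cap is tipped over (more than 1 rad) (angle between vial_blue's own z axis and vertical above 1 rad).
It fails at once if the vial with the red cap is tipped over (more than 1 rad) (angle between vial_red's own z axis and vertical above 1 rad).
It fails at once if the vial with the yellow cap is tipped over (more than 1 rad) (angle between vial_yellow's own z axis and vertical above 1 rad).
It fails at once if the wash bottle is knocked over or moved by more than 20 mm (distance of wash_bottle from where it was at the start of the episode above 0.02 m or angle between wash_bottle's own z axis and vertical above 0.4 rad).
It also fails if it takes over 112 s, if anything falls off the work surface, if the arm or the gripper's body presses on something with over 40 N, if the wrist force passes 120 N, or if a joint passes its speed limit or range.

## Working session

There is one attempt and no reset: what is moved stays moved. The work goes in short steps, Python scripts to look and compute and a tool call to move; the robot and the scene stay as the last step left them, time stands still between calls to the robot, and variables do not carry over. Pictures are saved under pics/ and viewed, at most 14 in all, crops included, and the job is handed in when it is done.

Besides the shell and the picture viewer there is one more tool, called after "Request:" as name([rows], argument=value, ...), one row to a line, values as JSON. carry_out: Moves the arm, as the interface text tells. Its arguments: {"type":"object","properties":{"commands":{"type":"array","items":{"type":"array","items":{"type":"number"}}},"force":{"type":"number"}},"required":["commands"]}

```bash
mkdir -p pics; python3 - <<'E'
from plant import env
import cv2
o=env.get_obs()
for k,v in o.items(): print(k,v)
print(env.grip_depth)
for n in("top","side"):
    cv2.imwrite(f"pics/{n}0.png",env.capture(n)); m=env.camera_model(n); print(n,m)
E
```

```text
clock 0.0
q [ 1.06079368e+00  2.17785324e-01  1.61496211e+00 -6.91327504e-06
  1.31128819e+00 -1.12233027e-01]
qd [-1.54904783e-03  4.49076606e-04  1.49087584e-03 -9.62865944e-04
 -9.96132988e-04 -6.10289360e-05]
joint_efforts [ 3.53555961e-04 -3.96837294e+01 -3.03859448e+01 -7.01257932e-05
  9.75207018e-03 -1.30087489e-05]
position [241.69500405 575.4760383  229.93433093]
orientation [-0.62055443 -3.07893567  0.00365553]
wrist_force [-0.15195699 -0.15541203 -0.69028661]
wrist_torque [-0.05510185 -0.07108116 -0.06446797]
grasp_force 0.0
width 1.0027010956128581
18.700000000000003
top {'fx': 494.50930294076375, 'fy': 494.50930294076375, 'cx': 324.3902562186309, 'cy': 236.58353832897095, 'cam_to_world': array([[ 1.64334805e-02, -9.87711046e-01,  1.55424674e-01,
         3.30837788e+02],
       [-9.99829711e-01, -1.75384130e-02, -5.74041546e-03,
        -4.25600706e+02],
       [ 8.39577390e-03, -1.55303872e-01, -9.87831068e-01,
         9.59145438e+02],
       [ 0.00000000e+00,  0.00000000e+00,  0.00000000e+00,
         1.00000000e+00]])}
side {'fx': 451.1127373552243, 'fy': 451.1127373552243, 'cx': 314.3230563444997, 'cy': 239.3156547940637, 'cam_to_world': array([[-9.89884921e-01, -6.89212059e-02,  1.24006900e-01,
         3.43138988e+02],
       [-1.41866120e-01,  4.72485383e-01, -8.69845714e-01,
         3.25480627e+02],
       [ 1.35936770e-03, -8.78639534e-01, -4.77483740e-01,
         4.63833291e+02],
       [ 0.00000000e+00,  0.00000000e+00,  0.00000000e+00,
         1.00000000e+00]])}
```

View pics/top0.png

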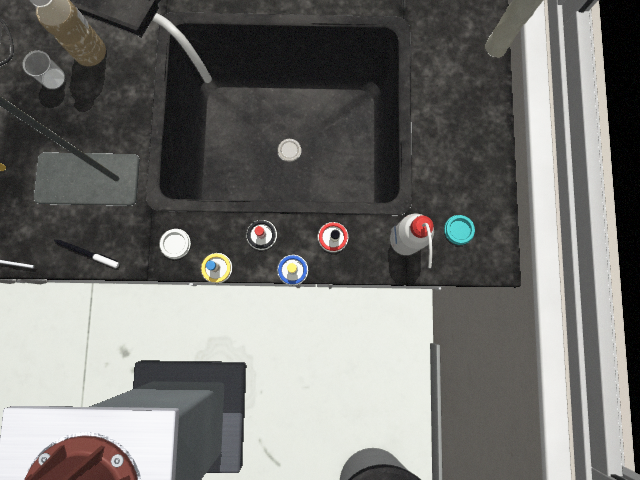

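View pics/side0.png

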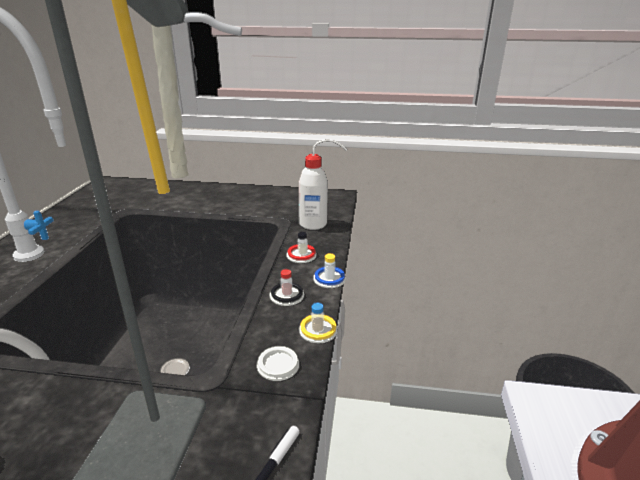

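Top view: the blue vial is in the yellow dish (216,268), red in black (262,235), yellow in blue (292,270) and black in red (333,237). The empty white stand is at (175,244) and the wash bottle at (410,235). The turquoise ring at (460,230) is a look-alike and will be ignored. Dish_red is the red collar at (333,237), the only red ring. The side view agrees: red (301,253), blue (329,276), black (286,294), yellow (318,327), white (278,362).

```bash
cat > h.py <<'E'
import numpy as np, cv2
from plant import env
from scipy.spatial.transform import Rotation as Rn
def ray(m,uv,z):
    uv=np.atleast_2d(uv).astype(float); T=m["cam_to_world"]
    d=np.c_[(uv[:,0]-m["cx"])/m["fx"],(uv[:,1]-m["cy"])/m["fy"],np.ones(len(uv))]@T[:3,:3].T
    return (T[:3,3]+d*((z-T[2,3])/d[:,2:]))[:,:2]
H={"yellow":(20,35),"blue":(105,128),"red":None,"black":None,"white":None}
def mask(im,c):
    h,s,v=[x.astype(int) for x in cv2.split(cv2.cvtColor(im,cv2.COLOR_BGR2HSV))]
    if c=="red": r=((h<8)|(h>172))&(s>130)&(v>90)
    elif c=="black": r=(v<60)
    elif c=="white": r=(v>150)&(s<50)
    else: r=(h>=H[c][0])&(h<=H[c][1])&(s>110)&(v>90)
    return r.astype(np.uint8)
def blobs(name,im,c,box,zs):
    m=env.camera_model(name); x0,y0,x1,y1=box; k=np.zeros(im.shape[:2],np.uint8)
    k[y0:y1,x0:x1]=mask(im,c)[y0:y1,x0:x1]
    n,l,st,ce=cv2.connectedComponentsWithStats(k)
    for i in range(1,n):
        if st[i,4]<12: continue
        p=np.argwhere(l==i)[:,::-1]
        for z in zs:
            w=ray(m,p,z); (cx,cy),r=cv2.minEnclosingCircle(w.astype(np.float32))
            print(name,c,"px",ce[i].round(1),"n",st[i,4],"z",z,"enc",round(cx),round(cy),"r",round(r,1),"mean",w.mean(0).round(0))
E
python3 - <<'E'
from h import *
t=cv2.imread("pics/top0.png"); s=cv2.imread("pics/side0.png")
for c in("yellow","blue","red"):
    blobs("top",t,c,(150,215,355,290),(11,46)); blobs("side",s,c,(250,225,355,385),(11,46))
blobs("top",t,"white",(150,215,355,290),(4,))
blobs("top",t,"black",(322,225,345,250),(46,))
R=Rn.from_rotvec(env.get_obs()["orientation"]).as_matrix(); print(R.round(3))
g=cv2.resize(t[205:300,150:360],None,fx=3.6,fy=3.6,interpolation=cv2.INTER_CUBIC); cv2.imwrite("pics/crop0.png",g)
E
```

```text
top yellow px [215.  267.8] n 262 z 11 enc 416 -223 r 28.0 mean [ 416. -222.]
top yellow px [215.  267.8] n 262 z 46 enc 413 -230 r 27.0 mean [ 413. -230.]
top yellow px [291.4 267.7] n 64 z 11 enc 419 -369 r 8.7 mean [ 418. -369.]
top yellow px [291.4 267.7] n 64 z 46 enc 416 -371 r 8.4 mean [ 415. -371.]
side yellow px [329.4 257.3] n 89 z 11 enc 420 -431 r 17.6 mean [ 421. -431.]
side yellow px [329.4 257.3] n 89 z 46 enc 414 -372 r 16.2 mean [ 415. -372.]
side yellow px [318.1 327.8] n 364 z 11 enc 416 -221 r 31.0 mean [ 414. -217.]
side yellow px [318.1 327.8] n 364 z 46 enc 410 -179 r 28.6 mean [ 409. -175.]
top blue px [291.8 269.5] n 251 z 11 enc 415 -370 r 27.3 mean [ 415. -370.]
top blue px [291.8 269.5] n 251 z 46 enc 412 -372 r 26.3 mean [ 412. -372.]
side blue px [329.7 276.2] n 215 z 11 enc 413 -369 r 31.2 mean [ 413. -364.]
side blue px [329.7 276.2] n 215 z 46 enc 408 -315 r 28.8 mean [ 408. -311.]
top red px [332.6 236.3] n 240 z 11 enc 481 -447 r 27.4 mean [ 481. -447.]
top red px [332.6 236.3] n 240 z 46 enc 475 -447 r 26.4 mean [ 475. -446.]
top red px [258.9 230.
[... 555 characters left out ...]
.5 mean [ 481. -308.]
top white px [332.  236.9] n 242 z 4 enc 482 -448 r 20.4 mean [ 481. -446.]
top white px [174.5 243. ] n 685 z 4 enc 463 -140 r 30.0 mean [ 463. -140.]
top white px [227.5 261.2] n 34 z 4 enc 426 -238 r 22.9 mean [ 430. -244.]
top white px [305.2 267.1] n 28 z 4 enc 420 -388 r 22.9 mean [ 421. -395.]
top white px [217.5 268.3] n 228 z 4 enc 417 -222 r 20.6 mean [ 416. -226.]
top white px [292.2 270. ] n 248 z 4 enc 415 -370 r 20.4 mean [ 415. -370.]
top white px [237.  287.3] n 849 z 4 enc 382 -294 r 196.0 mean [ 380. -265.]
top black px [334.7 234.4] n 58 z 46 enc 479 -450 r 8.1 mean [ 479. -450.]
[[-0.922  0.387 -0.001]
 [ 0.387  0.922 -0.002]
 [ 0.    -0.002 -1.   ]]
```

View pics/crop0.png

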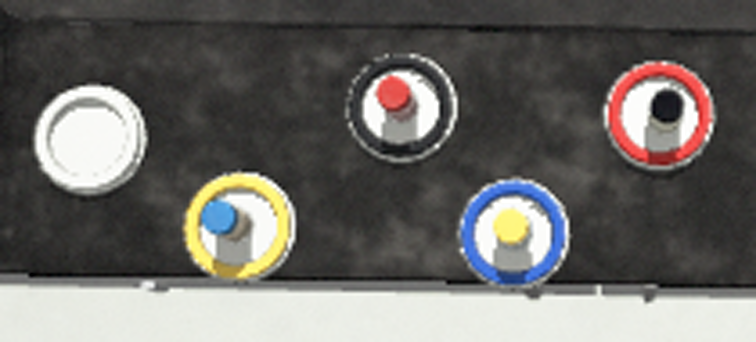

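The crop confirms the arrangement. Collar radii fit at 27–28 mm, as they should, and the two cameras agree within about 2 mm. The blue cap sits off-centre towards the left, at crop (220,217), which is pixel (211,265). I'll start the transfer, turning the tool so x is along world x and y along world −y.

Request:
carry_out([
  [-27.5,-32.5,0,80,0.4],
  [-27.5,-32.5,0,80,0.4],
  [-27.5,-32.5,0,80,0.4],
  [-27.5,-32.5,0,80,0.4],
  [-27.5,-32.5,0,80,0.4],
  [-27.5,-32.5,0,80,0.4],
  [-27.5,-32.5,0,80,0.4],
  [-27.5,-32.5,0,80,0.4],
  [-27.5,-32.5,0,80,0.4],
  [-27.5,-32.5,0,80,0.4],
  [-27.5,-32.5,0,80,0.4],
  [-27.5,-32.5,0,80,0.4],
], force=40)

```text
clock: 1.1
position: [370.2, 167.4, 231.0]
orientation: [2.463, 1.949, -0.001]
wrist_force: [-0.8, 0.6, -0.3]
width: 0.603
grasp_force: 0.0
```

```bash
cat >> h.py <<'E'
def go(x,y,z):
    "shift in cm and turn in deg to reach world x,y,z with tool x = world x"
    o=env.get_obs(); R=Rn.from_rotvec(o["orientation"]).as_matrix(); p=o["position"]
    print("t",round(o["clock"],2),"pos",p.round(1),"w",round(o["width"],2),"shift",(R.T@(np.array([x,y,z])-p)/10).round(2),"turn",round(np.degrees(np.arctan2(R[0,1],R[0,0])),1),"tilt",R[:,2].round(3))
E
python3 - <<'E'
from h import *
go(400,-225,140)
t=cv2.imread("pics/top0.png"); s=cv2.imread("pics/side0.png")
H["blue"]=(96,128)
blobs("top",t,"blue",(195,250,225,280),(46,)); blobs("side",s,"blue",(305,300,335,320),(46,))
blobs("side",s,"yellow",(320,250,340,262),(46,))
print(t[265,211],ray(env.camera_model("top"),[211.1,265.3],48))
E
```

```text
t 1.1 pos [370.2 167.4 231. ] w 0.6 shift [-37.5   11.93   9.13] turn 76.7 tilt [-0.    -0.001 -1.   ]
top blue px [210.4 265. ] n 72 z 46 enc 417 -221 r 8.9 mean [ 418. -221.]
side blue px [316.9 307.6] n 115 z 46 enc 416 -222 r 13.8 mean [ 417. -222.]
side yellow px [329.4 257.1] n 86 z 46 enc 415 -373 r 15.3 mean [ 415. -373.]
[221 157  83] [[ 416.8669328  -222.80571016]]
```

Request:
carry_out([
  [-37.0,12.0,9.1,77,0.4],
  [-37.0,12.0,9.1,77,0.4],
  [-37.0,12.0,9.1,77,0.4],
  [-37.0,12.0,9.1,77,0.4],
  [-37.0,12.0,9.1,77,0.4],
  [-37.0,12.0,9.1,77,0.4],
  [-37.0,12.0,9.1,77,0.4],
  [-37.0,12.0,9.1,77,0.4],
  [-37.0,12.0,9.1,77,0.4],
  [-37.0,12.0,9.1,77,0.4],
  [-37.0,12.0,9.1,77,0.4],
  [-37.0,12.0,9.1,77,0.4],
])

```text
clock: 2.1
position: [404.9, -217.5, 139.4]
orientation: [-3.14, -0.004, 0.002]
wrist_force: [-0.8, 0.5, 0.3]
width: 0.598
grasp_force: 0.0
```

```bash
python3 -c "
from h import *
go(417,-222,70)"
```

```text
t 2.1 pos [ 404.9 -217.5  139.4] w 0.6 shift [1.22 0.47 6.94] turn 0.1 tilt [-0.001  0.002 -1.   ]
```

Request:
carry_out([
  [1.2,0.4,4,0,0.4],
  [1.2,0.4,6.5,0,0.4],
  [1.2,0.4,6.5,0,0.4],
  [1.2,0.4,8.5,0,0.4],
  [1.2,0.4,10.5,0,0.4],
  [1.2,0.4,11.5,0,0.4],
  [1.2,0.4,12.3,0,0.4],
  [1.2,0.4,12.3,0,0.4],
])

```text
clock: 2.77
position: [416.2, -220.0, 16.6]
orientation: [-3.14, -0.009, 0.003]
wrist_force: [0.4, -0.2, -0.0]
width: 0.602
grasp_force: 0.0
```

```bash
python3 -c "
from h import *
go(417,-222,14)
t=env.capture('top');s=env.capture('side')
a=cv2.resize(t[200:300,140:340],(600,300));b=cv2.resize(s[230:380,220:370],(300,300))
cv2.imwrite('pics/g1.png',cv2.resize(np.hstack([a,b]),(800,267)))"
```

```text
t 2.77 pos [ 416.2 -220.    16.6] w 0.6 shift [0.08 0.2  0.26] turn 0.3 tilt [-0.002  0.002 -1.   ]
```

View pics/g1.png

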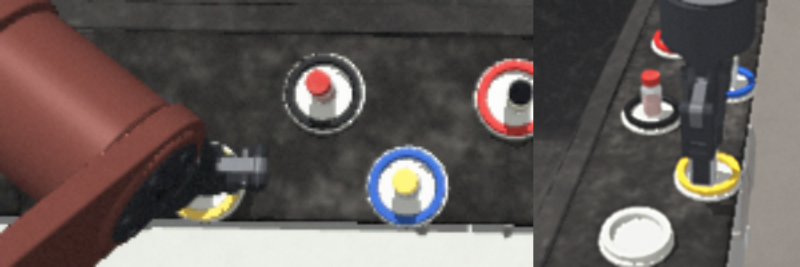

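Fingers straddle the vial over the yellow collar, centred in the side crop. I'll close and lift.

Request:
carry_out([
  [0,0.1,0.1,0,0.4],
  [0,0.1,0.1,0,1],
  [0,0.1,0.1,0,1],
  [0,0.1,0.1,0,1],
  [0,0.1,0.1,0,1],
  [0,0.1,0.1,0,1],
  [0,0.1,0.1,0,1],
  [0,0.1,0.1,0,1],
])

```text
clock: 3.53
position: [417.4, -222.7, 17.1]
orientation: [3.141, 0.006, 0.001]
wrist_force: [-0.3, 0.5, 6.1]
width: 0.212
grasp_force: 39.2
```

```bash
python3 -c "
from h import *
o=env.get_obs();print(o['width'],o['grasp_force'],o['wrist_force'])
go(463,-140,70)"
```

```text
0.21230764597349833 39.23786998959258 [-0.31173442  0.50457004  6.11315837]
t 3.53 pos [ 417.4 -222.7   17.1] w 0.21 shift [ 4.59 -8.25 -5.29] turn 0.2 tilt [ 0.001 -0.001 -1.   ]
```

Request:
carry_out([
  [0,0,-2,0,1],
  [0,0,-4,0,1],
  [0,0,-4,0,1],
  [1.5,-2.8,-4,0,1],
  [3.0,-5.5,-4,0,1],
  [4.6,-8.2,-4,0,1],
  [4.6,-8.2,-4,0,1],
  [4.6,-8.2,-4,0,1],
])

```text
clock: 4.2
position: [462.3, -138.7, 55.3]
orientation: [-3.141, -0.011, 0.002]
wrist_force: [-0.7, -0.0, 0.3]
width: 0.213
grasp_force: 39.4
```

```bash
python3 -c "
from h import *
o=env.get_obs();print(o['width'],o['grasp_force'],o['wrist_force'])
go(463,-140,17)
t=env.capture('top');s=env.capture('side')
a=cv2.resize(t[200:300,140:340],(600,300));b=cv2.resize(s[230:380,220:370],(300,300))
cv2.imwrite('pics/g2.png',cv2.resize(np.hstack([a,b]),(800,267)))"
```

```text
0.21336452214125073 39.41948161460459 [-0.70998343 -0.00914561  0.34053929]
t 4.2 pos [ 462.3 -138.7   55.3] w 0.21 shift [0.07 0.13 3.83] turn 0.4 tilt [-0.001  0.    -1.   ]
```

View pics/g2.png

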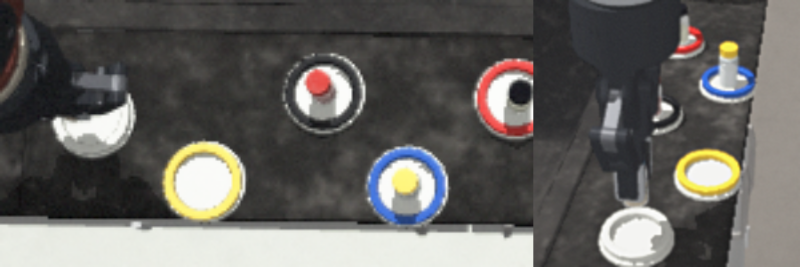

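Vial is held (yellow stand empty, white stand below). Lower and release.

Request:
carry_out([
  [0.1,0.1,1.5,0,1],
  [0.1,0.1,2.8,0,1],
  [0.1,0.1,3.4,0,1],
  [0.1,0.1,3.7,0,1],
  [0.1,0.1,3.8,0,1],
  [0.1,0.1,3.8,0,1],
])

```text
clock: 4.8
position: [463.3, -141.6, 18.2]
orientation: [-3.142, -0.004, 0.0]
wrist_force: [0.3, 0.1, -0.5]
width: 0.213
grasp_force: 39.4
```

Request:
carry_out([
  [0,0,0.1,0,1],
  [0,0,0.1,0,1],
  [0,0,0.1,0,0.7],
  [0,0,0.1,0,0.6],
  [0,0,0.1,0,0.4],
  [0,0,0.1,0,0.4],
  [0,0,0.1,0,0.4],
  [0,0,-2,0,0.4],
  [0,0,-5,0,0.4],
  [0,0,-7,0,0.4],
  [0,0,-7,0,0.4],
])

```text
clock: 5.72
position: [467.4, -142.8, 93.1]
orientation: [3.137, 0.006, 0.014]
wrist_force: [0.7, -1.4, 0.8]
width: 0.602
grasp_force: 0.0
```

```bash
python3 -c "
from h import *
go(415,-372,17)
s=env.capture('side'); H['blue']=(96,128)
blobs('side',s,'blue',(240,320,310,380),(46,))"
```

```text
t 5.72 pos [ 467.4 -142.8   93.1] w 0.6 shift [-5.39 22.87  7.66] turn 0.2 tilt [ 0.009 -0.004 -1.   ]
side blue px [275.4 340.1] n 141 z 46 enc 463 -141 r 12.8 mean [ 463. -141.]
```

Blue cap stands at (463,−141), in the white stand. Next, the yellow vial.

Request:
carry_out([
  [-4.8,23.1,0,0,0.4],
  [-4.8,23.1,0,0,0.4],
  [-4.8,23.1,0,0,0.4],
  [-4.8,23.1,0,0,0.4],
  [-4.8,23.1,0,0,0.4],
  [-4.8,23.1,0,0,0.4],
  [-4.8,23.1,2.5,0,0.4],
  [-4.8,23.1,2.5,0,0.4],
  [-4.8,23.1,2.5,0,0.4],
])

```text
clock: 6.52
position: [414.1, -370.2, 60.2]
orientation: [-3.136, -0.004, 0.007]
wrist_force: [-0.0, 0.2, 0.6]
width: 0.598
grasp_force: 0.0
```

```bash
python3 -c "
from h import *
go(415,-372,17)"
```

```text
t 6.52 pos [ 414.1 -370.2   60.2] w 0.6 shift [0.11 0.2  4.32] turn 0.2 tilt [-0.005  0.006 -1.   ]
```

Request:
carry_out([
  [0.1,0.2,2.0,0,0.4],
  [0.1,0.2,3.5,0,0.4],
  [0.1,0.2,4.3,0,0.4],
  [0.1,0.2,4.3,0,0.4],
  [0.1,0.2,4.3,0,0.7],
  [0.1,0.2,4.3,0,1],
  [0.1,0.2,4.3,0,1],
  [0.1,0.2,4.3,0,1],
  [0.1,0.2,4.3,0,1],
  [0.1,0.2,4.3,0,1],
  [0.1,0.2,4.3,0,1],
])

```text
clock: 7.43
position: [418.2, -374.9, 21.6]
orientation: [3.14, 0.005, 0.003]
wrist_force: [-0.4, 1.9, 5.3]
width: 0.208
grasp_force: 39.5
```

```bash
python3 -c "
from h import *
go(416,-222,17)"
```

```text
t 7.43 pos [ 418.2 -374.9   21.6] w 0.21 shift [ -0.17 -15.29   0.44] turn 0.2 tilt [ 0.002 -0.001 -1.   ]
```

Request:
carry_out([
  [0,0,-2,0,1],
  [0,0,-4,0,1],
  [0,0,-4,0,1],
  [0,-3.5,-4,0,1],
  [0,-7,-4,0,1],
  [0,-10.5,-4,0,1],
  [0.1,-13.5,-4,0,1],
  [0.1,-15.0,-4,0,1],
  [0.1,-15.0,-4,0,1],
  [0.1,-15.0,-4,0,1],
])

```text
clock: 8.27
position: [417.5, -223.6, 59.6]
orientation: [3.141, 0.009, -0.001]
wrist_force: [-0.5, 0.2, -0.6]
width: 0.211
grasp_force: 39.3
```

```bash
python3 -c "
from h import *
go(416,-222,17)
t=env.capture('top');s=env.capture('side')
go(416,-222,17)
a=cv2.resize(t[200:300,140:340],(600,300));b=cv2.resize(s[230:380,220:370],(300,300))
cv2.imwrite('pics/g3.png',cv2.resize(np.hstack([a,b]),(800,267)))"
```

```text
t 8.27 pos [ 417.5 -223.6   59.6] w 0.21 shift [-0.14 -0.16  4.26] turn 0.3 tilt [-0.001 -0.    -1.   ]
t 8.37 pos [ 418.2 -225.2   60.3] w 0.21 shift [-0.22 -0.33  4.33] turn 0.2 tilt [ 0.001 -0.001 -1.   ]
```

View pics/g3.png

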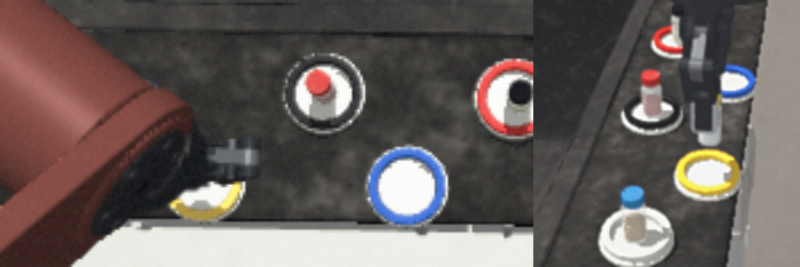

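Yellow is held upright above the yellow stand, and blue is standing in the white stand.

Request:
carry_out([
  [0,-0.3,1.5,0,1],
  [0,-0.3,2.8,0,1],
  [0,-0.3,3.4,0,1],
  [0,-0.3,3.7,0,1],
  [0,-0.3,3.9,0,1],
  [0,-0.3,3.9,0,1],
])

```text
clock: 8.87
position: [418.2, -222.2, 21.8]
orientation: [3.141, 0.005, 0.0]
wrist_force: [-1.4, -0.8, -1.0]
width: 0.216
grasp_force: 39.3
```

Request:
carry_out([
  [0,0,0.1,0,1],
  [0,0,0.1,0,1],
  [0,0,0.1,0,0.7],
  [0,0,0.1,0,0.6],
  [0,0,0.1,0,0.4],
  [0,0,0.1,0,0.4],
  [0,0,0.1,0,0.4],
  [0,0,-2,0,0.4],
  [0,0,-5,0,0.4],
  [0,0,-7,0,0.4],
  [0,0,-7,0,0.4],
])

```text
clock: 9.78
position: [421.2, -223.6, 95.9]
orientation: [3.136, 0.006, 0.012]
wrist_force: [1.2, -0.9, 0.8]
width: 0.597
grasp_force: 0.0
```

```bash
python3 -c "
from h import *
s=env.capture('side'); H['blue']=(96,128)
blobs('side',s,'yellow',(290,295,345,345),(11,46,)); cv2.imwrite('pics/s4.png',s)
blobs('side',s,'blue',(240,320,310,380),(46,))
go(463,-141,93)"
```

```text
side yellow px [317.9 307.3] n 130 z 11 enc 421 -268 r 15.4 mean [ 422. -268.]
side yellow px [317.9 307.3] n 130 z 46 enc 415 -222 r 14.3 mean [ 416. -222.]
side yellow px [318.  327.8] n 364 z 11 enc 416 -221 r 31.0 mean [ 415. -217.]
side yellow px [318.  327.8] n 364 z 46 enc 410 -179 r 28.6 mean [ 409. -175.]
side blue px [275.4 340.1] n 141 z 46 enc 463 -141 r 12.8 mean [ 463. -141.]
t 9.83 pos [ 420.  -222.8   93.9] w 0.6 shift [ 4.33 -8.16  0.08] turn 0.2 tilt [ 0.005 -0.004 -1.   ]
```

Yellow stands at (416,−222). Now fetch blue from the white stand.

Request:
carry_out([
  [2,-3.6,0,0,0.4],
  [4.5,-8.1,0,0,0.4],
  [4.5,-8.1,0,0,0.4],
  [4.5,-8.1,0,0,0.4],
  [4.5,-8.1,2.5,0,0.4],
  [4.5,-8.1,3,0,0.4],
  [4.5,-8.1,3,0,0.4],
  [4.5,-8.1,3,0,0.4],
])

```text
clock: 10.5
position: [461.1, -140.3, 60.3]
orientation: [-3.141, -0.004, 0.004]
wrist_force: [0.1, 0.1, -0.6]
width: 0.602
grasp_force: 0.0
```

```bash
python3 -c "
from h import *
go(463,-141,17)"
```

```text
t 10.5 pos [ 461.1 -140.3   60.3] w 0.6 shift [0.2  0.07 4.33] turn 0.2 tilt [-0.003  0.001 -1.   ]
```

Request:
carry_out([
  [0.1,0.1,2.0,0,0.4],
  [0.1,0.1,3.5,0,0.4],
  [0.1,0.1,4.3,0,0.4],
  [0.1,0.1,4.3,0,0.4],
  [0.1,0.1,4.3,0,0.7],
  [0.1,0.1,4.3,0,1],
  [0.1,0.1,4.3,0,1],
  [0.1,0.1,4.3,0,1],
  [0.1,0.1,4.3,0,1],
  [0.1,0.1,4.3,0,1],
  [0.1,0.1,4.3,0,1],
])

```text
clock: 11.42
position: [464.6, -141.7, 19.5]
orientation: [3.14, 0.006, 0.003]
wrist_force: [-1.2, -0.4, 6.9]
width: 0.216
grasp_force: 39.5
```

```bash
python3 -c "
from h import *
go(415,-370,17)"
```

```text
t 11.42 pos [ 464.6 -141.7   19.5] w 0.22 shift [-5.05 22.81  0.27] turn 0.2 tilt [ 0.002 -0.001 -1.   ]
```

Request:
carry_out([
  [0,0,-2,0,1],
  [0,0,-5,0,1],
  [0,0,-7,0,1],
  [0,0,-7,0,1],
  [-0.8,3.5,-7,0,1],
  [-1.6,7.5,-7,0,1],
  [-2.4,11.5,-7,0,1],
  [-3.2,15.5,-7,0,1],
  [-4.0,19.5,-7,0,1],
  [-4.8,22.9,-7,0,1],
  [-4.8,22.9,-6,0,1],
  [-4.8,22.9,-4,0,1],
])

```text
clock: 12.42
position: [417.4, -374.3, 59.9]
orientation: [3.137, -0.0, 0.007]
wrist_force: [0.2, -0.3, -0.9]
width: 0.214
grasp_force: 39.5
```

Request:
carry_out([
  [0,0,0,0,1],
  [0,0,0,0,1],
])

```text
clock: 12.58
position: [414.7, -368.1, 55.8]
orientation: [-3.137, -0.006, 0.006]
wrist_force: [0.4, -0.1, 0.5]
width: 0.214
grasp_force: 39.4
```

```bash
python3 -c "
from h import *
go(416,-370,19.5)
o=env.get_obs();print(o['wrist_force'])"
```

```text
t 12.58 pos [ 414.7 -368.1   55.8] w 0.21 shift [0.14 0.21 3.63] turn 0.2 tilt [-0.004  0.005 -1.   ]
[ 0.37473174 -0.13610194  0.51739252]
```

Request:
carry_out([
  [0,0,1.5,0,1],
  [0,0,2.8,0,1],
  [0,0,3.4,0,1],
  [0,0,3.6,0,1],
  [0,0,3.8,0,1],
  [0,0,3.8,0,1],
  [0,0,3.8,0,1],
])

```text
clock: 13.17
position: [416.8, -370.5, 20.8]
orientation: [3.141, 0.006, 0.001]
wrist_force: [0.8, 0.3, -1.1]
width: 0.213
grasp_force: 39.4
```

Request:
carry_out([
  [0,0,0.1,0,1],
  [0,0,0.15,0,1],
  [0,0,0.15,0,0.7],
  [0,0,0.15,0,0.6],
  [0,0,0.15,0,0.4],
  [0,0,0.15,0,0.4],
  [0,0,0.15,0,0.4],
  [0,0,-2,0,0.4],
  [0,0,-5,0,0.4],
  [0,0,-7,0,0.4],
  [0,0,-7,0,0.4],
])

```text
clock: 14.08
position: [419.2, -373.4, 95.5]
orientation: [3.134, 0.006, 0.01]
wrist_force: [1.4, -1.2, 0.1]
width: 0.603
grasp_force: 0.0
```

```bash
python3 -c "
from h import *
s=env.capture('side'); H['blue']=(96,115)
blobs('side',s,'blue',(310,240,350,285),(46,))
blobs('side',s,'yellow',(290,295,345,322),(46,))
blobs('side',s,'red',(265,260,300,285),(46,))
go(483,-308,60)"
```

```text
side blue px [328.8 257.9] n 78 z 46 enc 415 -370 r 14.9 mean [ 416. -370.]
side blue px [329.8 276.3] n 215 z 46 enc 408 -315 r 28.7 mean [ 407. -310.]
side yellow px [318.  307.3] n 129 z 46 enc 415 -222 r 14.3 mean [ 416. -222.]
side yellow px [307.  318.5] n 54 z 46 enc 429 -194 r 10.1 mean [ 428. -194.]
side yellow px [328.8 318.5] n 52 z 46 enc 395 -200 r 10.0 mean [ 396. -198.]
side red px [285.5 273.3] n 83 z 46 enc 483 -308 r 14.3 mean [ 483. -309.]
t 14.13 pos [ 418.2 -372.3   93.4] w 0.61 shift [ 6.49 -6.43  3.34] turn 0.2 tilt [ 0.004 -0.005 -1.   ]
```

Blue stands at (416,−370). Next is red, to the white stand.

Request:
carry_out([
  [3,-3,0,0,0.4],
  [6.6,-6.2,0,0,0.4],
  [6.6,-6.2,0,0,0.4],
  [6.6,-6.2,0,0,0.4],
  [6.6,-6.2,2.5,0,0.4],
  [6.6,-6.2,3,0,0.4],
  [6.6,-6.2,3,0,0.4],
  [6.6,-6.2,3,0,0.4],
])

```text
clock: 14.8
position: [480.5, -308.0, 59.2]
orientation: [-3.14, -0.004, 0.004]
wrist_force: [0.2, 0.7, 0.4]
width: 0.605
grasp_force: 0.0
```

```bash
python3 -c "
from h import *
go(483,-308,17)"
```

```text
t 14.8 pos [ 480.5 -308.    59.2] w 0.6 shift [0.26 0.01 4.22] turn 0.1 tilt [-0.003  0.002 -1.   ]
```

Request:
carry_out([
  [0.1,0,2.0,0,0.4],
  [0.1,0,3.5,0,0.4],
  [0.1,0,4.2,0,0.4],
  [0.1,0,4.2,0,0.4],
  [0.1,0,4.2,0,0.7],
  [0.1,0,4.2,0,1],
  [0.1,0,4.2,0,1],
  [0.1,0,4.2,0,1],
  [0.1,0,4.2,0,1],
  [0.1,0,4.2,0,1],
  [0.1,0,4.2,0,1],
])

```text
clock: 15.72
position: [484.1, -308.9, 19.8]
orientation: [3.14, 0.006, 0.003]
wrist_force: [-0.6, -0.7, 7.0]
width: 0.216
grasp_force: 39.6
```

```bash
python3 -c "
from h import *
go(463,-140,17)"
```

```text
t 15.72 pos [ 484.1 -308.9   19.8] w 0.22 shift [ -2.05 -16.9    0.24] turn 0.2 tilt [ 0.002 -0.002 -1.   ]
```

Request:
carry_out([
  [0,0,-2,0,1],
  [0,0,-5,0,1],
  [0,0,-7,0,1],
  [0,0,-7,0,1],
  [-0.4,-3.5,-7,0,1],
  [-0.8,-7,-7,0,1],
  [-1.2,-10.5,-7,0,1],
  [-1.7,-14,-7,0,1],
  [-2.0,-16.9,-7,0,1],
  [-2.0,-16.9,-6,0,1],
  [-2.0,-16.9,-4,0,1],
  [-2.0,-16.9,-4,0,1],
])

```text
clock: 16.72
position: [459.3, -137.2, 54.6]
orientation: [-3.139, -0.008, 0.01]
wrist_force: [-0.5, 0.2, -0.3]
width: 0.217
grasp_force: 39.4
```

Request:
carry_out([
  [0,0,1.5,0,1],
  [0,0,2.8,0,1],
  [0,0,3.4,0,1],
  [0,0,3.6,0,1],
  [0,0,3.8,0,1],
  [0,0,3.8,0,1],
  [0,0,3.8,0,1],
])

```text
clock: 17.3
position: [463.1, -139.5, 20.9]
orientation: [3.141, 0.005, 0.001]
wrist_force: [0.2, -0.2, 0.5]
width: 0.22
grasp_force: 39.4
```

Request:
carry_out([
  [0,0,0.1,0,1],
  [0,0,0.15,0,1],
  [0,0,0.15,0,0.7],
  [0,0,0.15,0,0.6],
  [0,0,0.15,0,0.4],
  [0,0,0.15,0,0.4],
  [0,0,0.15,0,0.4],
  [0,0,-2,0,0.4],
  [0,0,-5,0,0.4],
  [0,0,-7,0,0.4],
  [0,0,-7,0,0.4],
])

```text
clock: 18.22
position: [466.2, -140.8, 95.0]
orientation: [3.138, 0.006, 0.013]
wrist_force: [1.3, -1.0, 0.6]
width: 0.602
grasp_force: 0.0
```

```bash
python3 -c "
from h import *
s=env.capture('side')
blobs('side',s,'red',(240,320,310,380),(46,))
blobs('side',s,'black',(294,228,312,245),(46,))
go(479,-449,60)"
```

```text
side red px [276.  340.8] n 141 z 46 enc 463 -139 r 12.7 mean [ 462. -140.]
side black px [301.9 234.9] n 55 z 46 enc 479 -450 r 13.5 mean [ 479. -450.]
t 18.27 pos [ 464.9 -140.2   93. ] w 0.6 shift [ 1.28 30.88  3.39] turn 0.2 tilt [ 0.006 -0.003 -1.   ]
```

Request:
carry_out([
  [0.2,4,0,0,0.4],
  [0.4,8,0,0,0.4],
  [0.6,12,0,0,0.4],
  [0.9,16,0,0,0.4],
  [1.1,20,0,0,0.4],
  [1.3,24,0,0,0.4],
  [1.5,28,0,0,0.4],
  [1.6,30,0,0,0.4],
  [1.6,31,1.5,0,0.4],
  [1.6,31,3,0,0.4],
  [1.6,31,3,0,0.4],
  [1.6,31,3,0,0.4],
])

```text
clock: 19.27
position: [477.6, -445.8, 56.5]
orientation: [-3.135, -0.006, 0.008]
wrist_force: [-0.3, -0.1, -0.3]
width: 0.6
grasp_force: 0.0
```

```bash
python3 -c "
from h import *
go(479,-450,17)"
```

```text
t 19.27 pos [ 477.6 -445.8   56.5] w 0.6 shift [0.16 0.45 3.95] turn 0.2 tilt [-0.005  0.006 -1.   ]
```

Request:
carry_out([
  [0.1,0.2,2.0,0,0.4],
  [0.1,0.2,3.5,0,0.4],
  [0.1,0.2,4.1,0,0.4],
  [0.1,0.2,4.1,0,0.4],
  [0.1,0.2,4.1,0,0.7],
  [0.1,0.2,4.1,0,1],
  [0.1,0.2,4.1,0,1],
  [0.1,0.2,4.1,0,1],
  [0.1,0.2,4.1,0,1],
  [0.1,0.2,4.1,0,1],
  [0.1,0.2,4.1,0,1],
])

```text
clock: 20.18
position: [481.4, -451.7, 20.6]
orientation: [3.14, 0.006, 0.002]
wrist_force: [1.3, 0.4, 4.3]
width: 0.213
grasp_force: 39.5
```

```bash
python3 -c "
from h import *
go(483,-307,17)"
```

```text
t 20.18 pos [ 481.4 -451.7   20.6] w 0.21 shift [  0.21 -14.47   0.34] turn 0.2 tilt [ 0.001 -0.001 -1.   ]
```

Request:
carry_out([
  [0,0,-2,0,1],
  [0,0,-5,0,1],
  [0,0,-7,0,1],
  [0,0,-7,0,1],
  [0.1,-3.5,-7,0,1],
  [0.2,-7,-7,0,1],
  [0.3,-10.5,-7,0,1],
  [0.3,-13,-7,0,1],
  [0.3,-14.4,-7,0,1],
  [0.3,-14.4,-6,0,1],
  [0.3,-14.4,-4,0,1],
  [0.3,-14.4,-4,0,1],
])

```text
clock: 21.18
position: [480.8, -305.9, 55.3]
orientation: [-3.138, -0.006, 0.008]
wrist_force: [-1.4, 1.3, -0.6]
width: 0.213
grasp_force: 39.3
```

Request:
carry_out([
  [0,0,1.5,0,1],
  [0,0,2.8,0,1],
  [0,0,3.4,0,1],
  [0,0,3.6,0,1],
  [0,0,3.8,0,1],
  [0,0,3.8,0,1],
  [0,0,3.8,0,1],
])

```text
clock: 21.77
position: [483.6, -307.5, 21.8]
orientation: [3.141, 0.006, 0.001]
wrist_force: [-0.0, 0.6, -0.5]
width: 0.221
grasp_force: 39.3
```

Request:
carry_out([
  [0,0,0.1,0,1],
  [0,0,0.15,0,1],
  [0,0,0.15,0,0.7],
  [0,0,0.15,0,0.6],
  [0,0,0.15,0,0.4],
  [0,0,0.15,0,0.4],
  [0,0,0.15,0,0.4],
  [0,0,-2,0,0.4],
  [0,0,-5,0,0.4],
  [0,0,-7,0,0.4],
  [0,0,-7,0,0.4],
])

```text
clock: 22.68
position: [486.5, -309.7, 96.7]
orientation: [3.135, 0.006, 0.012]
wrist_force: [1.3, -1.0, 1.1]
width: 0.598
grasp_force: 0.0
```

```bash
python3 -c "
from h import *
s=env.capture('side')
blobs('side',s,'red',(240,320,310,380),(46,))
blobs('side',s,'black',(278,265,294,282),(46,))
go(463,-139.5,60)"
```

```text
side red px [276.  340.8] n 141 z 46 enc 463 -139 r 12.7 mean [ 462. -140.]
side black px [286.5 274. ] n 80 z 46 enc 482 -307 r 13.1 mean [ 481. -307.]
t 22.73 pos [ 485.3 -308.8   94.5] w 0.6 shift [ -2.18 -16.95   3.36] turn 0.2 tilt [ 0.005 -0.004 -1.   ]
```

Black stands at (482,−307). Now fetch red.

Request:
carry_out([
  [-0.5,-4,0,0,0.4],
  [-1,-8,0,0,0.4],
  [-1.5,-12,0,0,0.4],
  [-2.0,-15,0,0,0.4],
  [-2.0,-16.8,0,0,0.4],
  [-2.0,-16.8,2,0,0.4],
  [-2.0,-16.8,3,0,0.4],
  [-2.0,-16.8,3,0,0.4],
  [-2.0,-16.8,3,0,0.4],
])

```text
clock: 23.48
position: [461.1, -138.9, 59.7]
orientation: [-3.14, -0.005, 0.006]
wrist_force: [-0.4, 0.2, 0.0]
width: 0.598
grasp_force: 0.0
```

```bash
python3 -c "
from h import *
go(463,-139.5,17)"
```

```text
t 23.48 pos [ 461.1 -138.9   59.7] w 0.6 shift [0.2  0.07 4.27] turn 0.2 tilt [-0.004  0.002 -1.   ]
```

Request:
carry_out([
  [0.1,0,2.0,0,0.4],
  [0.1,0,3.5,0,0.4],
  [0.1,0,4.3,0,0.4],
  [0.1,0,4.3,0,0.4],
  [0.1,0,4.3,0,0.7],
  [0.1,0,4.3,0,1],
  [0.1,0,4.3,0,1],
  [0.1,0,4.3,0,1],
  [0.1,0,4.3,0,1],
  [0.1,0,4.3,0,1],
  [0.1,0,4.3,0,1],
])

```text
clock: 24.4
position: [464.7, -139.7, 19.5]
orientation: [3.14, 0.006, 0.003]
wrist_force: [-0.6, -1.0, 5.8]
width: 0.215
grasp_force: 39.7
```

```bash
python3 -c "
from h import *
go(481,-447,17)"
```

```text
t 24.4 pos [ 464.7 -139.7   19.5] w 0.21 shift [ 1.51 30.73  0.29] turn 0.2 tilt [ 0.002 -0.001 -1.   ]
```

Request:
carry_out([
  [0,0,-3,0,1],
  [0,0,-6,0,1],
  [0,0,-9,0,1],
  [0,0,-9,0,1],
  [0.2,4,-9,0,1],
  [0.4,8,-9,0,1],
  [0.7,12,-9,0,1],
  [0.9,16,-9,0,1],
  [1.2,20,-9,0,1],
  [1.4,24,-9,0,1],
  [1.6,28,-9,0,1],
  [1.8,30.7,-9,0,1],
])

```text
clock: 25.4
position: [481.8, -449.3, 107.1]
orientation: [3.141, 0.003, -0.001]
wrist_force: [0.4, 0.7, -0.1]
width: 0.218
grasp_force: 39.4
```

Request:
carry_out([
  [0,0,0,0,1],
  [0,0,0,0,1],
  [0,0,2,0,1],
  [0,0,4,0,1],
  [0,0,5,0,1],
  [0,0,5,0,1],
  [0,0,5,0,1],
])

```text
clock: 25.98
position: [482.1, -444.0, 57.0]
orientation: [-3.139, -0.007, 0.003]
wrist_force: [0.4, 0.4, 0.0]
width: 0.215
grasp_force: 39.4
```

Request:
carry_out([
  [0,0,1.5,0,1],
  [0,0,2.8,0,1],
  [0,0,3.4,0,1],
  [0,0,3.6,0,1],
  [0,0,3.8,0,1],
  [0,0,3.8,0,1],
  [0,0,3.8,0,1],
])

```text
clock: 26.57
position: [483.0, -446.5, 20.7]
orientation: [3.141, 0.006, 0.001]
wrist_force: [-0.4, -0.2, -1.0]
width: 0.218
grasp_force: 39.4
```

Request:
carry_out([
  [0,0,0.1,0,1],
  [0,0,0.15,0,1],
  [0,0,0.15,0,0.7],
  [0,0,0.15,0,0.6],
  [0,0,0.15,0,0.4],
  [0,0,0.15,0,0.4],
  [0,0,0.15,0,0.4],
  [0,0,-2,0,0.4],
  [0,0,-5,0,0.4],
  [0,0,-8,0,0.4],
  [0,0,-12,0,0.4],
  [0,0,-12,0,0.4],
])

```text
clock: 27.57
position: [486.8, -450.6, 150.4]
orientation: [3.129, 0.006, 0.017]
wrist_force: [1.3, -2.0, 2.1]
width: 0.599
grasp_force: 0.0
```

Request:
carry_out([
  [-5,-10,-5,0,0.4],
  [-10,-25,-5,0,0.4],
  [-10,-33,-5,0,0.4],
  [-10,-33,-5,0,0.4],
  [-10,-33,-5,0,0.4],
  [-10,-33,-5,0,0.4],
  [-10,-33,-5,0,0.4],
  [-10,-33,-5,0,0.4],
  [-10,-33,-5,0,0.4],
  [-10,-33,-5,0,0.4],
  [-10,-33,-5,0,0.4],
  [-10,-33,-5,0,0.4],
])

```text
clock: 28.57
position: [382.1, -117.3, 190.7]
orientation: [3.14, 0.006, 0.002]
wrist_force: [-0.3, 0.3, 0.3]
width: 0.598
grasp_force: 0.0
```

```bash
python3 -c "
from h import *
t=env.capture('top');s=env.capture('side');H['blue']=(96,128)
print(env.get_obs()['position'],env.get_obs()['qd'].round(2))
for c,b in(('yellow',(200,255,225,275)),('blue',(280,258,302,275)),('black',(250,225,270,242)),('red',(322,225,345,250))): blobs('top',t,c,b,(46,))
blobs('side',s,'red',(290,225,312,247),(46,))
a=cv2.resize(t[200:300,140:440],(800,267),interpolation=cv2.INTER_CUBIC);b=cv2.resize(s[150:390,140:460],(440,330),interpolation=cv2.INTER_CUBIC)
c=np.zeros((600,800,3),np.uint8);c[:267]=a;c[270:600,:440]=b
cv2.imwrite('pics/end.png',c)"
```

```text
[ 381.96527434 -117.61726869  190.44225936] [-0.    0.01 -0.    0.    0.    0.  ]
top yellow px [209.5 263.2] n 194 z 46 enc 419 -225 r 25.0 mean [ 421. -219.]
top blue px [287.3 262.1] n 75 z 46 enc 417 -369 r 23.8 mean [ 425. -363.]
top blue px [290.9 266.9] n 65 z 46 enc 416 -370 r 8.3 mean [ 417. -370.]
top black px [258.1 231.8] n 63 z 46 enc 481 -307 r 8.4 mean [ 481. -307.]
top red px [333.5 237.4] n 160 z 46 enc 475 -447 r 26.3 mean [ 473. -448.]
top red px [332.6 233. ] n 61 z 46 enc 482 -447 r 8.3 mean [ 482. -446.]
side red px [300.4 235.5] n 59 z 46 enc 481 -448 r 15.0 mean [ 481. -447.]
side red px [308.2 245.4] n 12 z 46 enc 459 -411 r 5.6 mean [ 460. -410.]
```

View pics/end.png

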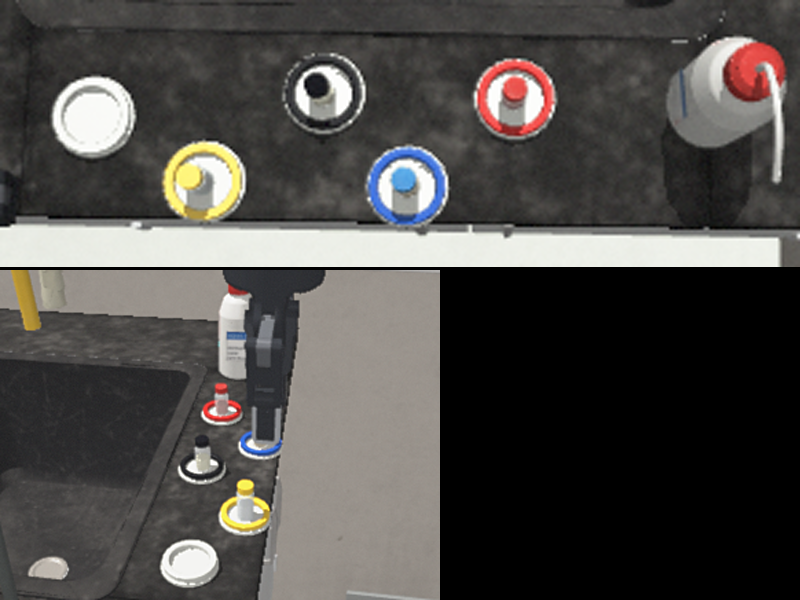

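All four vials stand upright in the collars of their own colour, within about 2 mm of centre. The white stand is empty, the bottle is where it was, and the arm is clear.

```bash
python3 -c "
from plant import env
print(env.sign_off())"
```

```text
the job is handed in; nothing more can be done
None
```

I moved all four vials to the stands matching their caps and handed the job in at about 29 s of the 112 s allowed; the last pictures show them upright and centred within about 2 mm, the white stand empty and the wash bottle undisturbed, but sign-off gave no verdict.

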